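# Lock the cam clamp on the dark slicker blank

### The arm

A 7-joint arm with a two-finger parallel gripper is mounted at the origin on the work surface. World frame = base frame: x ahead of the robot, y to its left, z up, the work surface at z = 0. Lengths are in m, angles in rad, forces in N, time in s.
With the tool pointing down it reaches from about 0.35 to 0.9 m from the base axis. Payload 8.1 kg.
Tool frame: the origin (TCP) lies midway between the tips of the shut fingers; the grasp point (between the pads) lies 19 mm behind it; x points along the fingers, z is the direction in which the jaws open and shut, and the axes are right-handed (so a half turn about x gives the same grasp; the last joint's range is limited). The gripper opens to 92 mm and grips with 3 to 60 N. Pads are 19 mm wide; open, the fingers measure 130 mm over their backs; the gripper's body (75 mm by 190 mm) begins 47 mm behind the grasp point.
Start: joints at [1.2, 0.434, 0.025, 1.573, -0.012, 1.134, -0.075], TCP at [0.165, -0.603, 0.227] pointing down, gripper open.
Joint ranges: [-2.62, 2.62], [-0.44, 2.09], [-1.27, 1.32], [0.08, 2.57], [-1.32, 4.46], [0.12, 2], [-2.74, 2.74]. Speed limits (rad/s): [2.22, 2.22, 3.01, 3.01, 3.14, 3.14, 3.14].

### API

Orientations are given as a rotation vector (axis times angle).
In Python, from cell import arm gives the robot as it stands. The module is installed in compiled form; this text tells all that it offers.
- The arm moves only by the tool move_arm, never from a script. Its argument "steps" is text: rows parted by semicolons, each of 5 numbers parted by spaces: the shift along the tool's x, y, z in m, then the turn about the tool's x in rad, then the closure in counts, from 0 (fully open) to 255 (shut). A call has 1 to 10 rows; each row is the pose to reach, as a shift and turn from the pose commanded when the call began, along the tool's axes at that moment; what a row does not reach only later rows make up. A row lasts 1/12 s, in which the tool goes at most 41.7 mm and 7.16 degrees, less where a joint would pass 70% of its speed; a pose out of reach is approached as far as the arm can. A call with a gripper value outside its range is refused whole. The fingers move at their own pace and stop on an object; "squeeze" is the grip in N (left out, the last holds). Time passes only in rows, so rows that repeat a pose let the fingers close. It gives the time, the measured TCP pose, the force and the opening at its end, in the units of the state.
- arm.observe(): the state, without advancing time (a new reading comes with each control period).
- arm.get_image(name): name is "scene" or "top"; returns a dict with "img" (384x512x3 uint8, blue, green, red), "z_map" (384x512 float32, m along the optical axis (not along the pixel's ray), 0 where there is no reading), "vfov" (degrees; the focal length in pixels is half the picture's height over the tangent of half this angle, whatever the lens; pixels are square), "cx", "cy" (the principal point, pixels), "k1" (the pictures are not rectified: a ray, as slopes to the right and down, at radius r is drawn at 1 + k1 r^2 times it, then the intrinsics apply), "extrinsics" (4x4, takes a point from camera to world coordinates). Camera axes: x right, y up, looking along -z (the intrinsics and any distortion apply to the point x, -y, -z); pixel columns grow to the right and rows downward; lengths in m; the calibration is good to about 2 mm. A picture is of the moment at which its call begins.
- arm.sign_off(): hands the job in, once; it reports no verdict.
The state is a dict: "clock": time; "joints": joint angles; "dq": joint speeds; "joint_efforts": joint torques, N m; "position": TCP position; "ee_rot": TCP orientation; "force": force on the tool from outside, world axes, zero at the start; "ft_torque": the same for the moment, N m; "width": opening from 0.0 (shut) to 1.0 (fully open).
Only numpy, scipy, OpenCV 4.12 (cv2) and the standard library are available. Lean on these libraries where they do the work, as an engineer would, in place of code of your own. Each camera call takes 0.05 s, during which the arm holds its last target.

### The job

On the leatherworker's bench, the cam clamp with the dark wooden blank is still open; its neighbour with the pale blank is already locked. First set the brass tension nut of the open clamp: turn it clockwise until its red pointer points at the middle of the green mark on the white dial. Then flip that clamp's orange lever all the way down so the dark blank is held where it lies, and let go.

Things in the scene. Friction and masses are not known exactly. Their poses are not given: they have to be found in the camera images.
- nut_grip (a point): The open clamp's brass nut (sizes in mm): upright grip bar 44 long, 14 thick, 36 high, on a disc 42 across, 8 high; turns about the vertical. Point: on that axis, mid-bar, 12 below the bar's top, 24 above the disc, about 132 above the bench. x runs along the bar to the end with the red pointer, z up. Below: white dial 68 across. Lever pivot: 90 away along the beam; the lever falls away from the nut.
- nut (a joint): Angle of the tension nut, rad; grows as it turns clockwise seen from above (tightening; lowers the rubber foot 8 mm a turn). Range 0 to 2.6, starts 0 to 0.5; the pointer is on the middle of the green mark at 1.3. Stays where it is left; turning needs about 0.1 N m.
- lever_pad (a point): Where to push the open clamp's orange cam lever: mid-width on its upper face, 80 mm from the pivot. In mm: reaches 100 from the pivot; paddle 28 wide, 12 thick, outermost 62. z: along the lever, outward; y: out of the pushed face (towards the nut when upright, up when down); x: pivot axis, the lever closes about +x. Pivot: 80 along -z and 6 along -y from this point, 115 above the bench.
- lever (a joint): Cam lever angle, rad; 0 = open, leaning 0.17 rad past upright away from the nut; 1.4 = fully down, level, at its stop (pushed face then 121 mm above the bench). Starts 0.1 to 0.4. Stiff, stays where it is left; needs about 3 to 5 N at the pad.
- blank: Loose dark wooden block (slicker blank) on the open clamp's grey base plate (12 mm thick), under the rubber foot, below the nut: 75 x 50 x 40 mm, 0.12 kg, origin at the centre of its underside. The foot comes down on it when the lever is flipped.
- foot: The open clamp's round rubber foot, 24 mm across, at the lower end of the nut's screw; origin at the centre of its underside. Sprung; it presses on the blank when the clamp is locked.
Not all that is in view belongs to the job. What is shaped like the part that bears nut_grip but blue or turquoise is not meant. Leave any pink look-alike of the blank alone.

How it is judged:
On the way:
1. the nut's pointer is on the green mark while the lever is still open (value of joint nut between 1.1 and 1.5 rad and value of joint lever below 0.6 rad), for 0.2 s.
At the end, for the whole second after the job is handed in: the nut is within 0.2 rad (11 degrees) of the green mark, the lever is down within 0.12 rad (7 degrees) of its stop, the foot presses on the dark blank with more than 4 N, and the blank lies within 15 mm of where it started (value of joint nut between 1.1 and 1.5 rad and value of joint lever above 1.28 rad and contact force between foot and blank above 4 N and distance of blank from where it was at the start of the episode below 0.015 m); the robot touches nothing.
It also fails if it takes over 46 s, if anything falls off the work surface, if the arm or the gripper's body presses on something with over 40 N, if the wrist force passes 120 N, or if a joint passes its speed limit or range.

## Working session

There is one attempt and no reset: what is moved stays moved. The work goes in short steps, Python scripts to look and compute and a tool call to move; the robot and the scene stay as the last step left them, time stands still between calls to the robot, and variables do not carry over. Pictures are saved under pics/ and viewed, and the job is handed in when it is done.

Besides the shell and the picture viewer there is one more tool, called after ">>>" as name(argument=value, ...), one argument or row to a line, values as JSON. move_arm: Moves the arm, as the interface text tells. Its arguments: {"type":"object","properties":{"steps":{"type":"string"},"squeeze":{"type":"number"}},"required":["steps"]}

```bash
mkdir -p pics; cat > h.py <<'E'
import numpy as np, cv2
from cell import arm
from scipy.spatial.transform import Rotation as R
def grab(n):
    d=arm.get_image(n); d['f']=d['img'].shape[0]/2/np.tan(np.radians(d['vfov'])/2); return d
def ray(d,u,v):
    K=np.array([[d['f'],0,d['cx']],[0,d['f'],d['cy']],[0,0,1]])
    p=cv2.undistortPoints(np.array([[[u,v]]],float),K,np.array([d['k1'],0,0,0.]))[0,0]
    E=np.array(d['extrinsics']); return E[:3,3],E[:3,:3]@np.array([p[0],-p[1],-1])
def onz(d,u,v,z):
    o,r=ray(d,u,v); return o+r*(z-o[2])/r[2]
def dep(d,u,v):
    o,r=ray(d,u,v); return o+r*d['z_map'][int(round(v)),int(round(u))]
def proj(d,P):
    E=np.array(d['extrinsics']); c=E[:3,:3].T@(np.array(P)-E[:3,3]); x,y=c[0]/-c[2],-c[1]/-c[2]
    s=1+d['k1']*(x*x+y*y); return d['cx']+d['f']*x*s,d['cy']+d['f']*y*s
E
python3 - <<'E'
from h import *
for n in("scene","top"):
    d=grab(n); cv2.imwrite(f'pics/{n}0.png',cv2.resize(d['img'],None,fx=1.5,fy=1.5)); print(n,d['f'],d['cx'],d['cy'],d['k1'],np.round(d['extrinsics'],3))
o=arm.observe();print({k:np.round(v,3) for k,v in o.items()})
E
```

```text
scene 442.9102523536738 254.04049816169763 182.9378050506859 0.009100880928068147 [[ 0.594 -0.653  0.469  0.967]
 [ 0.804  0.478 -0.352 -0.473]
 [ 0.006  0.587  0.81   0.972]
 [ 0.     0.     0.     1.   ]]
top 353.02915852383046 256.3441903103171 190.68467830840635 -0.0996023856285669 [[ 0.02   0.999 -0.039  0.421]
 [-1.     0.02   0.003 -0.125]
 [ 0.004  0.039  0.999  0.996]
 [ 0.     0.     0.     1.   ]]
{'clock': np.float64(0.1), 'joints': array([ 1.2  ,  0.435,  0.025,  1.574, -0.012,  1.134, -0.075]), 'dq': array([ 0.   , -0.003, -0.001, -0.002,  0.001, -0.001,  0.   ]), 'joint_efforts': array([ 4.0000e-03, -6.6913e+01,  9.8900e-01, -3.1515e+01, -6.0000e-02,
        3.7000e-02,  0.0000e+00]), 'position': array([ 0.165, -0.602,  0.226]), 'ee_rot': array([ 1.011,  1.325, -1.009]), 'force': array([0.683, 0.052, 0.509]), 'ft_torque': array([ 0.017,  0.003, -0.059]), 'width': np.float64(1.0)}
```

View pics/scene0.png

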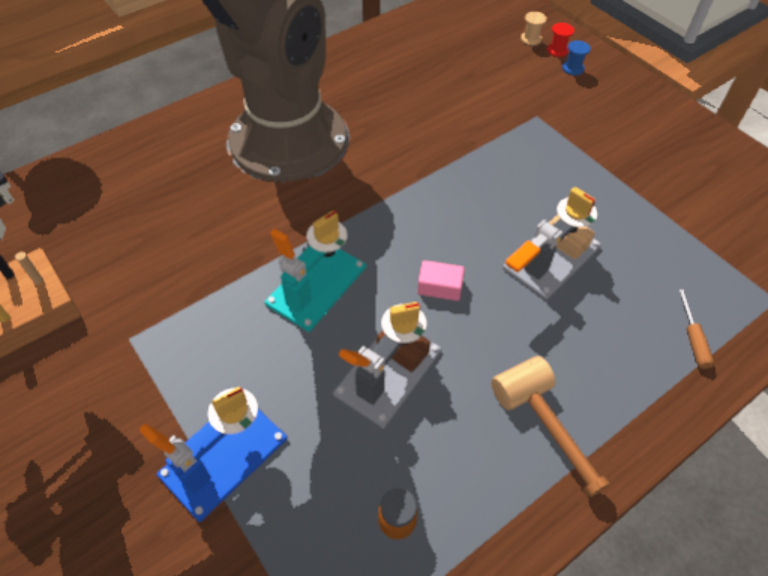

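View pics/top0.png

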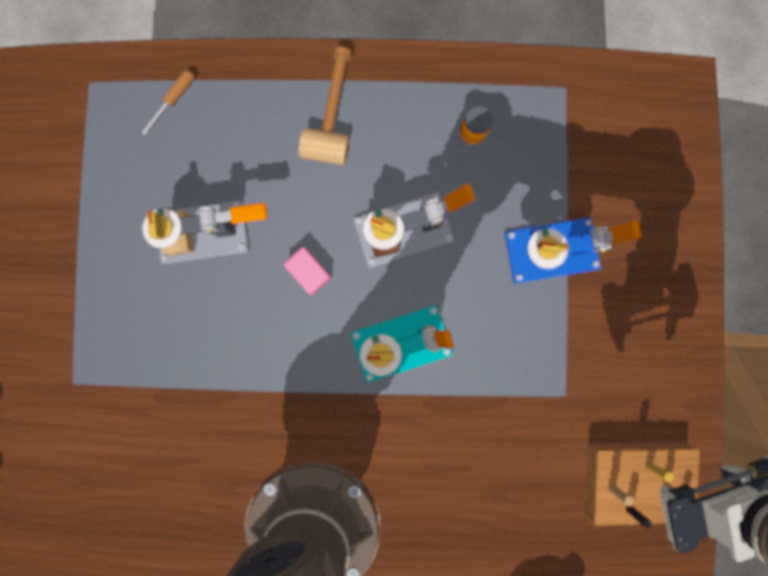

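Candidates for the nut (pixels in the 1.5x views):
- **Grey base, dark blank:** top (383,230), scene (404,320), lever up. This is the one I choose.
- **Grey base, pale blank:** top (160,228), already locked.
- **Blue clamp:** top (548,248), a decoy.
- **Turquoise clamp:** top (380,355), a decoy.
- **Pink block:** top (307,270), a look-alike of the blank.

Next I check the choice in a close crop.

```bash
python3 - <<'E'
from h import *
d=grab("top"); s=grab("scene")
a=cv2.resize(d['img'][115:190,225:325],None,fx=6,fy=6,interpolation=cv2.INTER_CUBIC)
b=cv2.resize(s['img'][190:290,215:305],None,fx=5.9,fy=5.9,interpolation=cv2.INTER_CUBIC)
cv2.imwrite('pics/ctop.png',a);cv2.imwrite('pics/cscene.png',b)
for n,q,(r0,r1,c0,c1) in(("top",d,(115,190,225,325)),("scene",s,(190,290,215,305))):
    im=q['img'][r0:r1,c0:c1]; hsv=cv2.cvtColor(im,cv2.COLOR_BGR2HSV)
    ms={'white':cv2.inRange(hsv,(0,0,190),(179,50,255)),'brass':cv2.inRange(hsv,(18,100,120),(32,255,255)),'orange':cv2.inRange(hsv,(5,170,100),(16,255,255)),'red':cv2.inRange(hsv,(0,170,90),(4,255,255))|cv2.inRange(hsv,(172,150,90),(179,255,255)),'green':cv2.inRange(hsv,(45,60,40),(90,255,255))}
    for k,m in ms.items():
        N,L,S,C=cv2.connectedComponentsWithStats(m)
        for i in range(1,N):
            if S[i,4]>5:
                ys,xs=np.where(L==i); P=np.array([dep(q,x+c0,y+r0) for x,y in zip(xs,ys)])
                print(n,k,S[i],np.round(C[i]+[c0,r0],1),'dep med',np.round(np.median(P,0),3),'zmin/max',np.round(np.percentile(P[:,2],[5,95]),3))
E
```

```text
top white [60 18  8 12 62] [288.3 139.6] dep med [ 0.583 -0.204  0.127] zmin/max [0.123 0.131]
top white [ 12  27  32  24 288] [253.8 155.7] dep med [ 0.545 -0.118  0.102] zmin/max [0.012 0.105]
top white [21 58  4  3 11] [247.4 174.1] dep med [ 0.505 -0.101  0.016] zmin/max [0.013 0.019]
top brass [ 23  29  16  16 174] [255.3 151.9] dep med [ 0.551 -0.123  0.128] zmin/max [0.108 0.146]
top orange [ 72   8  19  18 208] [306.  131.5] dep med [ 0.594 -0.241  0.184] zmin/max [0.156 0.204]
top orange [23 31  7  4 14] [251.1 147.5] dep med [ 0.559 -0.113  0.145] zmin/max [0.143 0.148]
top green [25 25  4  4 13] [251.6 141.5] dep med [ 0.583 -0.114  0.102] zmin/max [0.1   0.104]
scene white [ 39  16  13  22 123] [258.7 217.2] dep med [ 0.546 -0.144  0.102] zmin/max [0.002 0.105]
scene white [64 17  6 13 46] [281.3 212.8] dep med [ 0.569 -0.095  0.103] zmin/max [0.098 0.119]
scene white [72 39  6  4 16] [289.1 230.8] dep med [ 0.582 -0.074  0.016] zmin/max [0.013 0.018]
scene white [24 41 14 11 61] [246.1 236.1] dep med [ 0.583 -0.204  0.13 ] zmin/max [0.127 0.14 ]
scene white [35 49  6  7 15] [252.1 241.9] dep med [ 0.6   -0.203  0.128] zmin/max [0.124 0.13 ]
scene white [ 42  55  14  24 203] [262.6 256.4] dep med [ 0.598 -0.167  0.014] zmin/max [0.01  0.016]
scene brass [ 45  13  19  19 286] [269. 212.] dep med [ 0.562 -0.127  0.124] zmin/max [0.108 0.147]
scene orange [55 12  9  4 15] [273.7 203.5] dep med [ 0.56  -0.112  0.146] zmin/max [0.145 0.149]
scene orange [ 11  43  20  11 128] [235.4 238.3] dep med [ 0.605 -0.247  0.2  ] zmin/max [0.16  0.204]
scene green [  0   0  18  21 201] [220.7 196.8] dep med [ 0.396 -0.153  0.013] zmin/max [0.009 0.017]
scene green [61 28  6  5 18] [278.8 220.4] dep med [ 0.582 -0.112  0.104] zmin/max [0.101 0.106]
```

View pics/ctop.png

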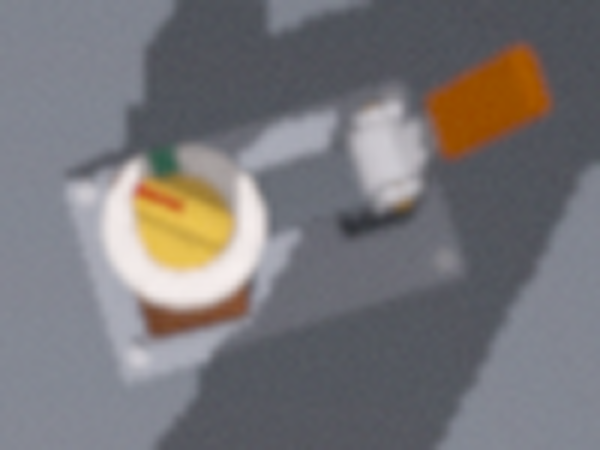

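View pics/cscene.png

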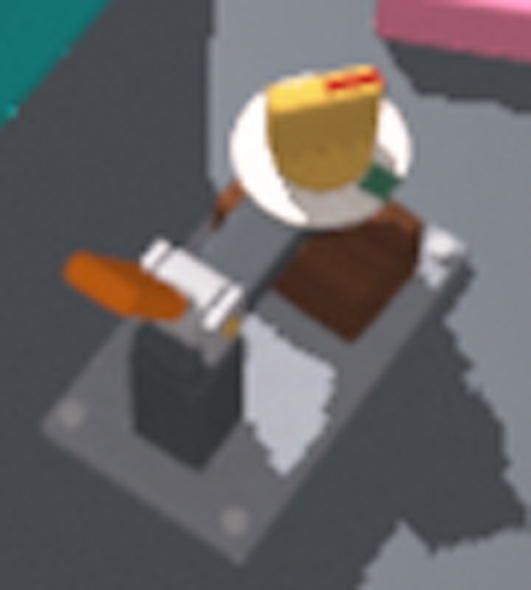

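The crops show a dark blank under the dial, a grey base, the lever up and a red pointer, so the choice stands. Now I measure the axis, bar, green mark and lever.

```bash
cat > meas.py <<'E'
from h import *
def cloud(q,r0,r1,c0,c1):
    v,u=np.mgrid[r0:r1,c0:c1]; v=v.ravel();u=u.ravel()
    P=np.array([dep(q,a,b) for a,b in zip(u,v)]); im=q['img'][r0:r1,c0:c1]
    return P,cv2.cvtColor(im,cv2.COLOR_BGR2HSV).reshape(-1,3).astype(int),np.c_[u,v]
def run():
  for n,box in(("top",(115,190,225,325)),("scene",(190,290,215,305))):
    q=grab(n); P,H,U=cloud(q,*box); 
    near=np.hypot(P[:,0]-.552,P[:,1]+.122)<.06
    w=(H[:,1]<50)&(H[:,2]>100)&near&(abs(P[:,2]-.103)<.006)
    g=(H[:,0]>45)&(H[:,0]<95)&(H[:,1]>60)&near&(abs(P[:,2]-.103)<.008)
    dial=(w|g)
    Q=P[dial]; c,rad=cv2.minEnclosingCircle(Q[:,:2].astype(np.float32))
    t=near&(P[:,2]>.139)&(H[:,1]>90)
    T=P[t]; 
    rc,sz,ang=cv2.minAreaRect(T[:,:2].astype(np.float32))
    m=T[:,:2].mean(0); e,V=np.linalg.eigh(np.cov(T[:,:2].T)); ax=V[:,1]
    red=t&((H[:,0]<9)|(H[:,0]>170))&(H[:,1]>150)
    rm=P[red][:,:2].mean(0); ax=ax*np.sign((rm-m)@ax)
    gm=P[g][:,:2].mean(0)
    # green onto z=.103 by ray
    gu=U[g].mean(0); gz=onz(q,*gu,.1025)[:2]
    print(n,'dial',np.round(c,4),round(rad,4),len(Q),'z',np.median(Q[:,2]).round(4),'top mean',m.round(4),'z',T[:,2].mean().round(4),'rect',np.round(rc,4),np.round(sz,4),'n',len(T))
    A=lambda v:np.degrees(np.arctan2(v[1],v[0])).round(1)
    print('  bar ang',A(ax),'red',rm.round(4),'green',gm.round(4),gz.round(4),'green ang about dial c',A(gm-c),'about top',A(gm-m), 'red ang',A(rm-c))
    o=(H[:,0]>4)&(H[:,0]<17)&(H[:,1]>170)&(P[:,2]>.1)&(np.hypot(P[:,0]-.552,P[:,1]+.122)>.06)
    O=P[o]; print('  lever n',len(O),'mean',O.mean(0).round(4),'min',O.min(0).round(4),'max',O.max(0).round(4))
    if len(O)>8:
        e,V=np.linalg.eigh(np.cov(O.T)); print('  eig',np.sqrt(e).round(4),V.T.round(3).tolist())
if __name__=="__main__": run()
E
python3 meas.py
python3 - <<'E'
from h import *
# base plate bolts in top: pixel corners ->plane z=.014
q=grab("top")
for u,v in((225+85/6,115+190/6),(225+138/6,115+358/6),(225+447/6,115+262/6)): print(onz(q,u,v,.014).round(4), dep(q,u,v).round(4))
E
```

```text
top dial [ 0.56   -0.1344] 0.0452 414 z 0.1016 top mean [ 0.5546 -0.1231] z 0.1445 rect [ 0.5549 -0.1232] [0.0414 0.014 ] n 98
  bar ang 67.4 red [ 0.563  -0.1054] green [ 0.582  -0.1137] [ 0.5821 -0.1137] green ang about dial c 43.4 about top 19.0 red ang 84.1
  lever n 206 mean [ 0.5916 -0.2395  0.1907] min [ 0.4215 -0.2589  0.1539] max [ 0.6102 -0.1254  0.9962]
  eig [0.0072 0.0124 0.0835] [[0.825, 0.557, 0.098], [0.531, -0.822, 0.205], [-0.195, 0.117, 0.974]]
scene dial [ 0.5603 -0.1332] 0.0474 354 z 0.1022 top mean [ 0.5574 -0.1219] z 0.145 rect [ 0.5564 -0.1211] [0.0425 0.015 ] n 116
  bar ang 66.9 red [ 0.5605 -0.1095] green [ 0.5819 -0.1123] [ 0.5814 -0.1118] green ang about dial c 44.1 about top 21.4 red ang 89.6
  lever n 124 mean [ 0.6062 -0.2464  0.1997] min [ 0.5745 -0.4731  0.1014] max [ 0.9668 -0.2184  0.9723]
  eig [0.0036 0.0107 0.0813] [[-0.428, 0.793, 0.433], [0.812, 0.548, -0.201], [-0.396, 0.266, -0.879]]
[ 0.5823 -0.0777  0.014 ] [ 0.5819 -0.0778  0.0163]
[ 0.504  -0.1041  0.014 ] [ 0.5035 -0.1042  0.0203]
[ 0.552  -0.2474  0.014 ] [ 0.5516 -0.247   0.0168]
```

```bash
cat > go.py <<'E'
import sys
from h import *
def st():
    o=arm.observe(); M=R.from_rotvec(o['ee_rot']).as_matrix()
    return o,M
def delta(target,jawdeg):
    o,M=st(); d=M.T@(np.array(target)-o['position'])
    j=np.degrees(np.arctan2(M[1,2],M[0,2])); t=(jawdeg-j+90)%180-90
    # tool x down: + turn = clockwise => world yaw decreases
    print('clock',o['clock'],'pos',o['position'].round(4),'jaw yaw',j.round(1),'x axis',M[:,0].round(3),'q',np.round(o['joints'],2),'F',o['force'].round(1),'w',round(float(o['width']),3))
    print('shift',d.round(4),'turn about tool x (rad)',round(-np.radians(t),3))
if __name__=="__main__":
    a=[float(x) for x in sys.argv[1:]]; delta(a[:3],a[3])
E
python3 go.py .5555 -.1225 .30 -22.8
```

```text
clock 0.35 pos [ 0.1653 -0.6027  0.2266] jaw yaw -74.7 x axis [-0.  0. -1.] q [ 1.2   0.43  0.03  1.57 -0.01  1.13 -0.08] F [-0.6 -0.3  0.6] w 1.002
shift [-0.0734  0.5033 -0.3599] turn about tool x (rad) -0.905
```

>>> move_arm(
  steps="-0.04 0 0 0 100; -0.075 0 0 0 110; -0.075 0.034 -0.024 -0.1 115; -0.075 0.067 -0.048 -0.2 115; -0.075 0.1 -0.072 -0.3 115; -0.075 0.134 -0.096 -0.4 115; -0.075 0.168 -0.12 -0.5 115; -0.075 0.2 -0.144 -0.6 115; -0.075 0.235 -0.168 -0.7 115; -0.075 0.268 -0.192 -0.8 115",
  squeeze=20,
)

```text
clock: 1.18
position: [0.3739, -0.3451, 0.302]
ee_rot: [0.39, 1.535, -0.391]
force: [1.7, -0.3, -0.5]
width: 0.552
```

```bash
python3 go.py .5555 -.1225 .30 -22.8
```

```text
clock 1.1833 pos [ 0.3739 -0.3451  0.302 ] jaw yaw -28.6 x axis [ 0.    -0.001 -1.   ] q [ 0.87  0.21 -0.27  1.72  0.06  1.23  0.08] F [ 1.7 -0.3 -0.5] w 0.552
shift [0.002  0.2823 0.0531] turn about tool x (rad) -0.101
```

>>> move_arm(
  steps="0 0.035 0.006 -0.05 115; 0 0.07 0.012 -0.1 115; 0 0.105 0.018 -0.1 115; 0 0.14 0.024 -0.1 115; 0 0.175 0.03 -0.1 115; 0 0.21 0.036 -0.1 115; 0 0.24 0.042 -0.1 115; 0 0.26 0.05 -0.1 115; 0 0.26 0.05 -0.1 115; 0 0.26 0.05 -0.1 115",
)

```text
clock: 2.02
position: [0.5427, -0.1419, 0.3014]
ee_rot: [0.315, 1.548, -0.314]
force: [-0.2, -0.2, 0.8]
width: 0.545
```

```bash
python3 go.py .5555 -.1225 .20 -22.8
```

```text
clock 2.0167 pos [ 0.5427 -0.1419  0.3014] jaw yaw -23.0 x axis [-0.  0. -1.] q [ 0.48  0.31 -0.42  1.59  0.13  1.27 -0.37] F [-0.2 -0.2  0.8] w 0.545
shift [0.1014 0.0228 0.0043] turn about tool x (rad) -0.003
```

>>> move_arm(
  steps="0 0.012 0.002 0 115; 0.025 0.023 0.004 0 115; 0.06 0.023 0.004 0 115; 0.09 0.023 0.004 0 115; 0.1 0.023 0.004 0 115; 0.1 0.023 0.004 0 115",
)

```text
clock: 2.52
position: [0.5529, -0.124, 0.1994]
ee_rot: [0.317, 1.552, -0.318]
force: [-0.1, 0.4, 0.1]
width: 0.543
```

```bash
python3 go.py .5555 -.1225 .116 -22.8; python3 - <<'E'
from h import *
s=grab("scene");cv2.imwrite('pics/s1.png',cv2.resize(s['img'][120:300,180:340],None,fx=3.3,fy=3.3,interpolation=cv2.INTER_CUBIC))
E
```

```text
clock 2.5167 pos [ 0.5529 -0.124   0.1994] jaw yaw -23.2 x axis [-0.005  0.    -1.   ] q [ 0.43  0.41 -0.42  1.72  0.18  1.06 -0.45] F [-0.1  0.4  0.1] w 0.543
shift [0.0834 0.0025 0.0022] turn about tool x (rad) -0.006
```

View pics/s1.png

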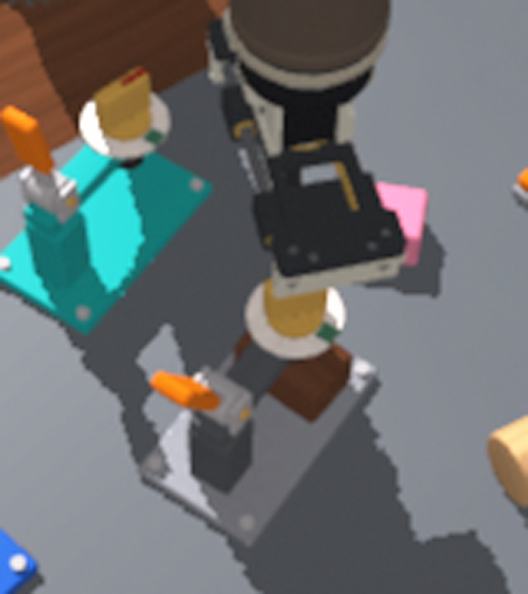

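The gripper sits above the brass nut with one finger on the camera side, and it is clear of the lever. Descending.

>>> move_arm(
  steps="0 0.002 0.002 0 115; 0.02 0.002 0.002 0 115; 0.04 0.002 0.002 0 115; 0.06 0.002 0.002 0 115; 0.075 0.002 0.002 0 115; 0.083 0.002 0.002 0 115; 0.083 0.002 0.002 0 115; 0.083 0.002 0.002 0 115",
)

```text
clock: 3.23
position: [0.5585, -0.1224, 0.12]
ee_rot: [0.316, 1.546, -0.316]
force: [-0.4, -0.0, -0.2]
width: 0.546
```

```bash
python3 go.py .5555 -.1225 .116 -22.8
```

```text
clock 3.2333 pos [ 0.5585 -0.1224  0.12  ] jaw yaw -23.1 x axis [ 0.002 -0.    -1.   ] q [ 0.41  0.49 -0.39  1.81  0.24  0.89 -0.5 ] F [-0.4 -0.  -0.2] w 0.546
shift [ 0.004  -0.0012 -0.0027] turn about tool x (rad) -0.005
```

>>> move_arm(
  steps="0.001 -0.001 -0.002 0 115; 0.001 -0.001 -0.002 0 115; 0.001 -0.001 -0.002 0 160; 0.001 -0.001 -0.002 0 200; 0.001 -0.001 -0.002 0 230; 0.001 -0.001 -0.002 0 255; 0.001 -0.001 -0.002 0 255; 0.001 -0.001 -0.002 0 255; 0.001 -0.001 -0.002 0 255; 0.001 -0.001 -0.002 0 255",
  squeeze=20,
)

```text
clock: 4.07
position: [0.5559, -0.1227, 0.1178]
ee_rot: [0.316, 1.546, -0.316]
force: [3.2, -0.5, -2.6]
width: 0.149
```

```bash
python3 go.py .5555 -.1225 .116 -22.8
```

```text
clock 4.0667 pos [ 0.5559 -0.1227  0.1178] jaw yaw -23.1 x axis [ 0.001 -0.    -1.   ] q [ 0.41  0.49 -0.39  1.81  0.24  0.88 -0.5 ] F [ 3.2 -0.5 -2.6] w 0.149
shift [ 0.0018  0.     -0.0004] turn about tool x (rad) -0.005
```

>>> move_arm(
  steps="0 0 0 0.08 255; 0 0 0 0.18 255; 0 0 0 0.28 255; 0 0 0 0.38 255; 0 0 0 0.48 255; 0 0 0 0.58 255; 0 0 0 0.68 255; 0 0 0 0.78 255; 0 0 0 0.84 255; 0 0 0 0.84 255",
)

```text
clock: 4.9
position: [0.5559, -0.1227, 0.1178]
ee_rot: [0.967, 1.344, -0.966]
force: [3.7, -1.7, -2.8]
width: 0.152
```

>>> move_arm(
  steps="0 0 0 0 255; 0 0 0 0 255; 0 0 0 0 255",
)

```text
clock: 5.15
position: [0.5558, -0.1227, 0.1178]
ee_rot: [0.963, 1.346, -0.962]
force: [6.2, -1.2, -2.9]
width: 0.154
```

```bash
python3 go.py .5555 -.1225 .116 -71
```

```text
clock 5.15 pos [ 0.5558 -0.1227  0.1178] jaw yaw -71.1 x axis [ 0.001 -0.    -1.   ] q [ 0.26  0.47 -0.18  1.83  0.11  0.86 -1.22] F [ 6.2 -1.2 -2.9] w 0.154
shift [ 0.0018 -0.0003 -0.0003] turn about tool x (rad) -0.002
```

>>> move_arm(
  steps="0 0 0 0 200; 0 0 0 0 160; 0 0 0 0 160; 0 0 0 0 160; -0.01 0 0 0 160; -0.03 0 0 0 160; -0.06 0 0 0 160; -0.1 0 0 0 160; -0.14 0 0 0 160; -0.15 0 0 0 160",
)

```text
clock: 5.98
position: [0.5577, -0.1225, 0.2751]
ee_rot: [0.967, 1.338, -0.959]
force: [1.3, -0.1, -0.2]
width: 0.371
```

```bash
python3 go.py .5555 -.1225 .27 -71; python3 meas.py; python3 - <<'E'
from h import *
s=grab("scene");cv2.imwrite('pics/s2.png',cv2.resize(s['img'][150:290,200:330],None,fx=4.2,fy=4.2,interpolation=cv2.INTER_CUBIC))
E
```

```text
clock 5.9833 pos [ 0.5577 -0.1225  0.2751] jaw yaw -71.2 x axis [ 0.009 -0.001 -1.   ] q [ 0.27  0.32 -0.19  1.63  0.06  1.19 -1.18] F [ 1.3 -0.1 -0.2] w 0.371
shift [ 0.0051 -0.0021 -0.0007] turn about tool x (rad) -0.004
top dial [0. 0.] 0.0 0 z nan top mean [nan nan] z nan rect [0. 0.] [0. 0.] n 0
  bar ang nan red [nan nan] green [nan nan] [nan nan] green ang about dial c nan about top nan red ang nan
  lever n 22 mean [ 0.5817 -0.2429  0.2445] min [ 0.5522 -0.2587  0.1761] max [ 0.6099 -0.2192  0.3853]
  eig [0.0039 0.0093 0.089 ] [[-0.393, -0.916, 0.081], [0.906, -0.371, 0.205], [-0.158, 0.154, 0.975]]
scene dial [ 0.5537 -0.1339] 0.0479 268 z 0.1031 top mean [ 0.5575 -0.1219] z 0.1452 rect [ 0.5567 -0.121 ] [0.0444 0.0128] n 106
  bar ang 17.3 red [ 0.5686 -0.1166] green [ 0.5824 -0.1126] [ 0.5817 -0.112 ] green ang about dial c 36.5 about top 20.5 red ang 49.3
  lever n 111 mean [ 0.6074 -0.2462  0.2001] min [ 0.59   -0.4731  0.1592] max [ 0.9668 -0.223   0.9723]
  eig [0.0038 0.0109 0.0854] [[-0.46, 0.77, 0.442], [0.794, 0.58, -0.183], [-0.397, 0.266, -0.878]]meas.py:17: Run
[... 240 characters left out ...]
an(0); e,V=np.linalg.eigh(np.cov(T[:,:2].T)); ax=V[:,1]
  c *= np.true_divide(1, fact)
  c *= np.true_divide(1, fact)
meas.py:19: RuntimeWarning: Mean of empty slice.
  rm=P[red][:,:2].mean(0); ax=ax*np.sign((rm-m)@ax)
meas.py:20: RuntimeWarning: Mean of empty slice.
  gm=P[g][:,:2].mean(0)
meas.py:22: RuntimeWarning: Mean of empty slice.
  gu=U[g].mean(0); gz=onz(q,*gu,.1025)[:2]
  return _methods._mean(a, axis=axis, dtype=dtype,
  ret = ret.dtype.type(ret / rcount)
meas.py:23: RuntimeWarning: Mean of empty slice.
  print(n,'dial',np.round(c,4),round(rad,4),len(Q),'z',np.median(Q[:,2]).round(4),'top mean',m.round(4),'z',T[:,2].mean().round(4),'rect',np.round(rc,4),np.round(sz,4),'n',len(T))
```

View pics/s2.png

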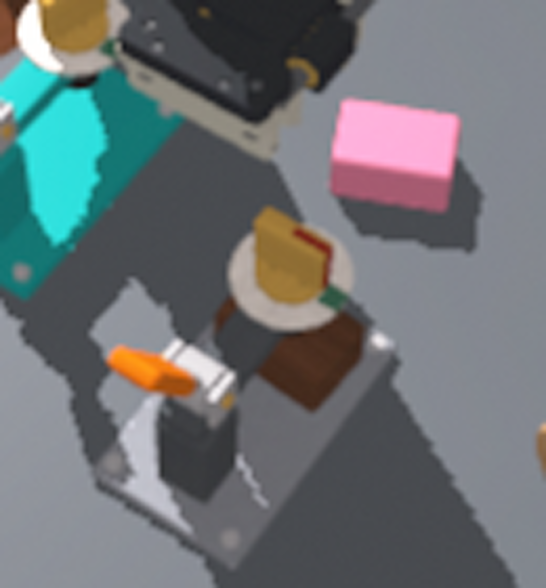

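The pointer now lies at about 17–19° against green at about 19–20°, so it is on the mark. Next I shut the fingers, turn the tool so the jaws lie along the pivot axis, and go to the nut side of the lever.

```bash
python3 go.py .5866 -.2154 .26 18.6
```

```text
clock 6.1333 pos [ 0.5557 -0.1225  0.2692] jaw yaw -71.2 x axis [ 0.003 -0.    -1.   ] q [ 0.27  0.32 -0.19  1.64  0.07  1.18 -1.18] F [ 0.7 -0.1 -0.8] w 0.369
shift [ 0.0094 -0.0007  0.0979] turn about tool x (rad) -1.567
```

>>> move_arm(
  steps="0 0 0 -0.12 200; 0 0 0 -0.24 255; 0 0 0.02 -0.36 255; 0 0 0.04 -0.48 255; 0 0 0.06 -0.6 255; 0 0 0.08 -0.72 255; 0 0 0.098 -0.84 255; 0 0 0.098 -0.96 255; 0 0 0.098 -1.08 255; 0 0 0.098 -1.2 255",
)

```text
clock: 6.97
position: [0.5858, -0.2154, 0.2656]
ee_rot: [0.03, 1.574, -0.029]
force: [-0.1, 0.8, 0.3]
width: 0.003
```

>>> move_arm(
  steps="0 0 0 -0.12 255; 0 0 0 -0.24 255; 0 0 0 -0.36 255; 0 0 0 -0.37 255; 0 0 0 -0.37 255",
)

```text
clock: 7.38
position: [0.5861, -0.2152, 0.2663]
ee_rot: [-0.253, 1.558, 0.256]
force: [0.2, 0.0, 0.8]
width: 0.002
```

```bash
python3 go.py .5866 -.2154 .19 18.6; python3 - <<'E'
from h import *
s=grab("scene");cv2.imwrite('pics/s3.png',cv2.resize(s['img'][130:300,190:330],None,fx=3.5,fy=3.5,interpolation=cv2.INTER_CUBIC))
E
```

```text
clock 7.3833 pos [ 0.5861 -0.2152  0.2663] jaw yaw 18.6 x axis [-0.002  0.001 -1.   ] q [ 0.58  0.45 -0.47  1.48  0.21  1.26  0.41] F [0.2 0.  0.8] w 0.002
shift [ 0.0763 -0.0005  0.0005] turn about tool x (rad) -0.0
```

View pics/s3.png

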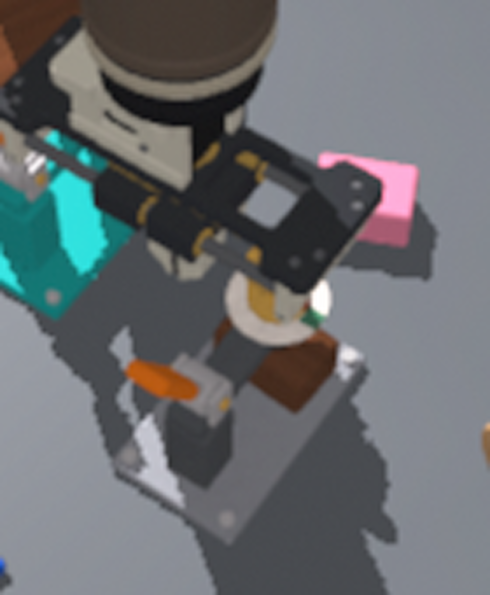

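```bash
python3 - <<'E'
from h import *
s=grab("scene");o=arm.observe();M=R.from_rotvec(o['ee_rot']).as_matrix()
im=s['img'].copy()
for k,c in((0,(0,0,255)),(-.02,(0,255,0)),(-.066,(255,0,0))):
    u,v=proj(s,o['position']+M[:,0]*k); print(k,(u,v),((u-190)*3.5,(v-130)*3.5))
for u,v in((190+285/3.5,130+300/3.5),(190+180/3.5,130+262/3.5),(190+215/3.5,130+270/3.5),(190+310/3.5,130+285/3.5)):
    p=dep(s,u,v); print((u,v),p.round(3),'tool',(M.T@(p-o['position'])).round(3))
cv2.imwrite('pics/t3.png',cv2.resize(grab('top')['img'][90:220,210:360],None,fx=4,fy=4,interpolation=cv2.INTER_CUBIC))
E
```

```text
0 (np.float64(242.124779771234), np.float64(205.02032172972548)) (np.float64(182.43672919931896), np.float64(262.57112605403915))
-0.02 (np.float64(241.95760650614258), np.float64(199.1622849065157)) (np.float64(181.85162277149902), np.float64(242.06799717280498))
-0.066 (np.float64(241.54681671087988), np.float64(184.77345469230926)) (np.float64(180.4138584880796), np.float64(191.7070914230824))
(271.42857142857144, 215.71428571428572) [ 0.678 -0.22   0.353] tool [-0.087 -0.034  0.086]
(241.42857142857144, 204.85714285714286) [ 0.592 -0.221  0.279] tool [-0.012 -0.007  0.004]
(251.42857142857144, 207.14285714285714) [ 0.463 -0.103  0.002] tool [ 0.265  0.146 -0.081]
(278.57142857142856, 211.42857142857144) [ 0.686 -0.212  0.368] tool [-0.101 -0.028  0.095]
```

View pics/t3.png

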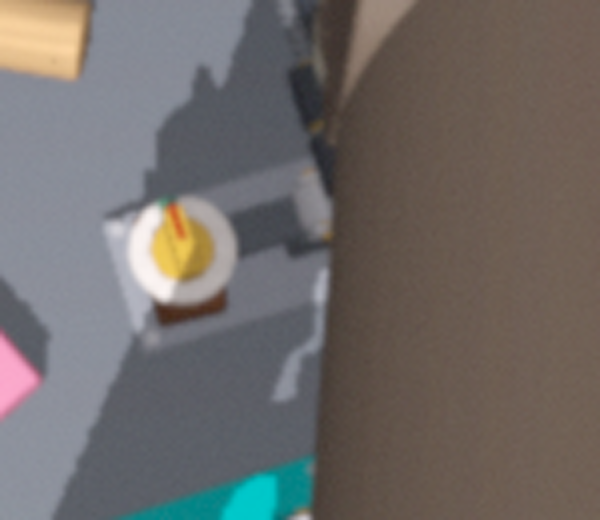

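The fingers are shut at the TCP pixel, and the pointer lines up with green in the top view too. Descending on the nut side of the lever.

>>> move_arm(
  steps="0.025 0 0 0 255; 0.05 0 0 0 255; 0.07 0 0 0 255; 0.077 0 0 0 255; 0.077 0 0 0 255; 0.077 0 0 0 255; 0.077 0 0 0 255",
)

```text
clock: 8.12
position: [0.5877, -0.2153, 0.1922]
ee_rot: [-0.257, 1.554, 0.255]
force: [-0.1, -0.1, 0.2]
width: 0.005
```

```bash
python3 go.py .5866 -.2154 .189 18.6; python3 - <<'E'
from h import *
s=grab("scene");cv2.imwrite('pics/s4.png',cv2.resize(s['img'][150:300,190:330],None,fx=4,fy=4,interpolation=cv2.INTER_CUBIC))
E
```

```text
clock 8.1167 pos [ 0.5877 -0.2153  0.1922] jaw yaw 18.7 x axis [ 0.002 -0.001 -1.   ] q [ 0.57  0.51 -0.46  1.59  0.25  1.1   0.38] F [-0.1 -0.1  0.2] w 0.005
shift [ 0.0032  0.0003 -0.0011] turn about tool x (rad) 0.002
```

View pics/s4.png

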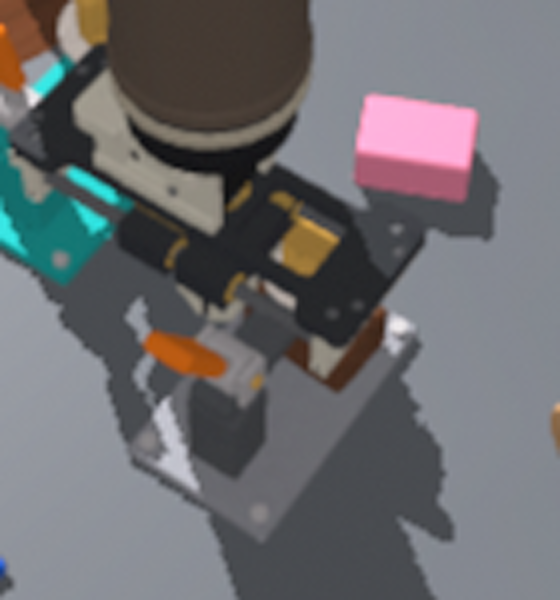

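The shut fingers stand behind the orange paddle, on the nut side. Pushing along the arc.

>>> move_arm(
  steps="0 -0.007 0 0 255; 0 -0.013 0 0 255; 0.002 -0.018 0 0 255; 0.004 -0.022 0 0 255; 0.007 -0.027 0 0 255; 0.01 -0.031 0 0 255; 0.014 -0.036 0 0 255; 0.018 -0.04 0 0 255; 0.02 -0.042 0 0 255; 0.02 -0.042 0 0 255",
)

```text
clock: 9.0
position: [0.6, -0.2557, 0.1698]
ee_rot: [-0.256, 1.557, 0.256]
force: [-0.4, 0.7, 1.3]
width: 0.007
```

```bash
python3 go.py .6022 -.2615 .169 18.6; python3 - <<'E'
from h import *
s=grab("scene");cv2.imwrite('pics/s5.png',cv2.resize(s['img'][150:300,190:330],None,fx=4,fy=4,interpolation=cv2.INTER_CUBIC))
E
```

```text
clock 9.0 pos [ 0.6    -0.2557  0.1698] jaw yaw 18.7 x axis [-0.001  0.    -1.   ] q [ 0.6   0.57 -0.44  1.54  0.26  1.09  0.43] F [-0.4  0.7  1.3] w 0.007
shift [ 0.0008 -0.0062  0.0002] turn about tool x (rad) 0.002
```

View pics/s5.png

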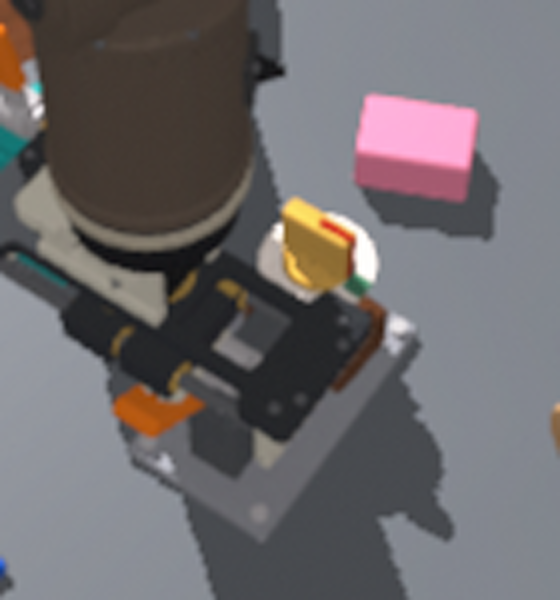

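>>> move_arm(
  steps="0.004 -0.004 0 0 255; 0.008 -0.007 0 0 255; 0.013 -0.01 0 0 255; 0.018 -0.012 0 0 255; 0.023 -0.014 0 0 255; 0.028 -0.016 0 0 255; 0.034 -0.018 0 0 255; 0.039 -0.019 0 0 255; 0.043 -0.02 0 0 255; 0.046 -0.02 0 0 255",
)

```text
clock: 9.88
position: [0.6068, -0.2745, 0.1242]
ee_rot: [-0.257, 1.556, 0.256]
force: [0.3, -1.8, 2.9]
width: 0.003
```

```bash
python3 go.py .6067 -.275 .121 18.6
```

```text
clock 9.8833 pos [ 0.6068 -0.2745  0.1242] jaw yaw 18.7 x axis [ 0. -0. -1.] q [ 0.61  0.63 -0.42  1.55  0.29  1.02  0.43] F [ 0.3 -1.8  2.9] w 0.003
shift [ 0.0032 -0.0004 -0.0002] turn about tool x (rad) 0.002
```

>>> move_arm(
  steps="0.001 0 0 0 255; 0.002 0 0 0 255; 0.003 0 0 0 255; 0.004 0 0 0 255; 0.004 0 0 0 255; 0.004 0 0 0 255",
)

```text
clock: 10.38
position: [0.6067, -0.2743, 0.1214]
ee_rot: [-0.257, 1.555, 0.256]
force: [-0.6, -1.4, 7.1]
width: 0.008
```

```bash
python3 go.py .6067 -.275 .121 18.6
```

```text
clock 10.3833 pos [ 0.6067 -0.2743  0.1214] jaw yaw 18.7 x axis [ 0.    -0.001 -1.   ] q [ 0.61  0.63 -0.42  1.56  0.29  1.02  0.43] F [-0.6 -1.4  7.1] w 0.008
shift [ 0.0004 -0.0007 -0.0002] turn about tool x (rad) 0.002
```

Force is rising at the stop height. A little more push, to confirm the stop.

>>> move_arm(
  steps="0.001 0 0 0 255; 0.002 0 0 0 255; 0.003 0 0 0 255; 0.003 0 0 0 255; 0.003 0 0 0 255",
)

```text
clock: 10.8
position: [0.6069, -0.2743, 0.1211]
ee_rot: [-0.258, 1.554, 0.255]
force: [-8.8, 0.4, 27.4]
width: 0.003
```

```bash
python3 go.py .6067 -.275 .121 18.6
```

```text
clock 10.8 pos [ 0.6069 -0.2743  0.1211] jaw yaw 18.7 x axis [ 0.002 -0.002 -1.   ] q [ 0.61  0.63 -0.42  1.56  0.29  1.01  0.43] F [-8.8  0.4 27.4] w 0.003
shift [ 0.0001 -0.0006 -0.0005] turn about tool x (rad) 0.002
```

At the hard stop: z holds at 0.121 while the force jumps to 27 N. Retracting upward, then clear of the view.

>>> move_arm(
  steps="-0.005 0 0 0 255; -0.02 0 0 0 255; -0.05 0 0 0 255; -0.09 0 0 0 255; -0.13 0 0 0 255; -0.17 0 0 0 255; -0.18 -0.03 0 0 255; -0.18 -0.07 0 0 255; -0.18 -0.11 0 0 255; -0.18 -0.15 0 0 255",
)

```text
clock: 11.63
position: [0.6551, -0.4169, 0.2982]
ee_rot: [-0.257, 1.555, 0.257]
force: [1.1, 0.6, -0.4]
width: 0.006
```

>>> move_arm(
  steps="0 -0.03 0 0 255; 0 -0.07 -0.02 0 255; 0 -0.1 -0.05 0 255; 0 -0.13 -0.08 0 255; 0 -0.15 -0.1 0 255; 0 -0.15 -0.12 0 255; 0 -0.15 -0.12 0 255; 0 -0.15 -0.12 0 255",
)

```text
clock: 12.3
position: [0.5882, -0.5973, 0.2972]
ee_rot: [-0.254, 1.556, 0.256]
force: [1.4, 1.1, 0.3]
width: 0.001
```

```bash
python3 go.py .6067 -.275 .121 18.6; python3 meas.py 2>/dev/null; python3 - <<'E'
from h import *
s=grab("scene");a=cv2.resize(s['img'][180:300,200:320],None,fx=3.3,fy=3.3,interpolation=cv2.INTER_CUBIC)
b=cv2.resize(grab('top')['img'][110:190,225:325],None,fx=4,fy=4.95,interpolation=cv2.INTER_CUBIC)
cv2.imwrite('pics/f6.png',np.hstack([a,b]))
E
```

```text
clock 12.3 pos [ 0.5882 -0.5973  0.2972] jaw yaw 18.6 x axis [-0.001  0.001 -1.   ] q [ 0.85  0.85 -0.36  0.68  0.27  1.64  0.94] F [1.4 1.1 0.3] w 0.001
shift [0.1765 0.2993 0.1206] turn about tool x (rad) 0.0
top dial [ 0.557  -0.1354] 0.0454 269 z 0.0987 top mean [ 0.5552 -0.1231] z 0.1414 rect [ 0.5558 -0.1229] [0.0434 0.0139] n 92
  bar ang nan red [nan nan] green [ 0.5858 -0.1117] [ 0.5855 -0.1118] green ang about dial c 39.5 about top 20.4 red ang nan
  lever n 106 mean [ 0.6066 -0.2808  0.1211] min [ 0.5866 -0.2954  0.1149] max [ 0.6242 -0.2423  0.1259]
  eig [0.0018 0.0083 0.0137] [[-0.009, 0.052, 0.999], [0.93, 0.366, -0.011], [-0.366, 0.929, -0.051]]
scene dial [ 0.5575 -0.1329] 0.0476 280 z 0.0992 top mean [ 0.5565 -0.1217] z 0.142 rect [ 0.5572 -0.121 ] [0.0434 0.0127] n 89
  bar ang 18.2 red [ 0.5677 -0.117 ] green [ 0.5826 -0.1117] [ 0.5837 -0.1128] green ang about dial c 40.2 about top 21.1 red ang 57.3
  lever n 253 mean [ 0.6116 -0.2789  0.1213] min [ 0.5869 -0.3029  0.113 ] max [ 0.6287 -0.24    0.1255]
  eig [0.0019 0.0086 0.0156] [[0.035, -0.0, 0.999], [0.973, 0.229, -0.034], [-0.229, 0.973, 0.008]]
```

View pics/f6.png

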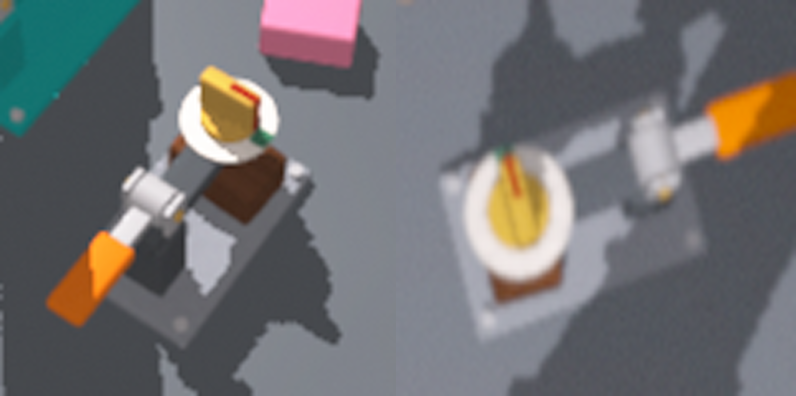

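The lever is level (pushed face 0.121 m), the pointer is on green (18° against about 20°), the blank looks unmoved and the arm is clear. Handing in.

```bash
python3 -c "
from cell import arm
print(arm.sign_off())"
```

```text
the job is handed in; nothing more can be done
None
```

I set the open clamp's nut to the green mark, flipped its lever fully down, and handed the job in at about 12.5 s with the arm well clear. The hand-in call reports no verdict.

- **Nut:** I gripped the brass bar and turned it 0.84 rad clockwise while the lever was still open. The last measurement in the scene view puts the bar at 18.2° against 18.5–21° for the green mark, so about 0.05 rad off at most.
- **Lever:** I pushed it down with shut fingers. It met its hard stop at z = 0.121 m, where the push force jumped to 27 N. After I let go, both cameras showed it level at 0.121 m.
- **Blank:** The only check was by eye in the last two pictures, and it looked unmoved.
- **Foot force:** There is no way to measure it from here. The only sign of motion was the nut and dial, which sat about 3 mm lower after locking.
- **Failed check:** My circle fit of the dial was thrown off by the grey beam and I ignored it. I took the nut axis from the bar top instead, which agreed within 3 mm between the two views. In the last top view the script found no red pointer pixels, so that view's angle failed, though the picture shows the pointer at green.

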